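# Clip a drive caddy into the desk dock

### The arm

A 7-joint arm with a two-finger parallel gripper is mounted at the origin on the work surface. World frame = base frame: x ahead of the robot, y to its left, z up, the work surface at z = 0. Lengths are in m, angles in rad, forces in N, time in s.
With the tool pointing down it reaches from about 0.4 to 0.85 m from the base axis. Payload 10.4 kg.
Tool frame: the origin (TCP) lies at the very end of the fingers, on their centre line; the grasp point (between the pads) lies 19 mm behind it; z points along the fingers, y is the line along which they close (so a half turn about z gives the same grasp; the last joint's range is limited). The gripper opens to 85 mm and grips with 20 to 120 N. Pads are 22 mm wide; open, the fingers measure 114 mm over their backs; the gripper's body (76 mm by 85 mm) begins 54 mm behind the grasp point. The pads swing forward as they close: fully open they stand 13 mm farther back than shut.
Start: joints at [-1.286, 0.332, -0.065, 1.46, 0.022, 1.35, -0.088], TCP at [0.189, 0.596, 0.231] pointing down, gripper open.
Joint ranges: [-2.6, 2.6], [-0.5, 2.12], [-1.47, 1.34], [0.16, 2.42], [-1.27, 4.41], [0.06, 2.06], [-2.6, 2.6]. Speed limits (rad/s): [2.22, 2.22, 2.79, 2.79, 3.14, 3.14, 3.14].

### API

Orientations are given as a unit quaternion [w, x, y, z].
In Python, from cell import robot, get_image gives the robot as it stands.
- The arm moves only by the tool step_arm, never from a script. Its argument "targets" is a list of rows, each an object of numbers: "tx", "ty", "tz": the shift along the tool's x, y, z as a fraction of full scale; "rx", "ry", "rz": the turn, a rotation vector about the tool's x, y, z as a fraction of full scale. In form: [{"tx": .., "ty": .., "tz": .., "rx": .., "ry": .., "rz": ..}, ...]. A call has exactly 10 rows; each row is the pose to reach, as a shift and turn from the pose commanded when the call began, along the tool's axes at that moment, turning the shorter way round; what a row does not reach only later rows make up. Full scale, the value 1, is 0.3 m for a shift and pi rad for a turn. A row lasts 1/12 s, in which the tool goes at most 41.7 mm and 7.16 degrees, less where a joint would pass 70% of its speed; a pose out of reach is approached as far as the arm can. A call with a number of a shift or a turn outside -1 to 1 is refused whole. A call with a gripper value outside its range is refused whole. "hand" is the closure, from 0 (fully open) to 1 (shut), set as the call begins (left out, the last holds). The fingers move at their own pace and stop on an object; "grip_force" is the grip in N (left out, the last holds). Time passes only in rows, so rows that repeat a pose let the fingers close, or fill a call up. It gives the time, the measured TCP pose, the force, the opening and the grip force at its end, in the units of the state.
- robot.sense(): the state, without advancing time (a new reading comes with each control period).
- get_image(name): name is "side" or "top"; returns a dict with "image" (400x640x3 uint8, red, green, blue), "camera_matrix" (3x3 intrinsics, pixels), "R" (3x3) and "t" (3): a world point X has camera coordinates R X + t. Camera axes: x right, y down, z forward; pixel columns grow to the right and rows downward; lengths in m; the calibration is good to about 2 mm. A picture is of the moment at which its call begins. There is no depth.
- robot.job_done(): hands the job in; it is judged then, once.
The state is a dict: "time": time; "joint_pos": joint angles; "dq": joint speeds; "joint_torque": joint torques, N m; "tcp_pos": TCP position; "orientation": TCP orientation; "contact_force": force on the tool from outside, world axes, zero at the start; "moment": the same for the moment, N m; "width": finger opening in m; "grip_force": force on a finger pad.
Only numpy, scipy, OpenCV 4.12 (cv2) and the standard library are available. Lean on these libraries where they do the work, as an engineer would, in place of code of your own. Each camera call takes 0.05 s, during which the arm holds its last target. There are 200 camera calls.

### The job

Dock the grey drive caddy lying on the desk: with the caddy's own long side push back the dock's sprung curved arm, lower the caddy flat onto the dock plate between the arm and the fixed edge, and slide it along until it is fully home against the end block. Let go so that the arm springs back and clips it flush along the fixed edge. Be gentle: ease it home by feel without ramming or jamming it in the dock, and leave the other things on the desk where they are.

Things in the scene. Friction and masses are not known exactly. Their poses are not given: they have to be found in the camera images.
- caddy_grip (a point): Centre of the caddy's upright grip fin (fin 40 mm long along x, 12 mm thick along y, 35 mm high): 34 mm above the caddy's underside, 18 mm above the slab's top, 17 mm below the fin's top. z up. Pinch the fin across its thickness, fingers closing along y; tips must stay above the slab.
- caddy: The loose drive caddy: flat grey slab 90 mm (its x) by 50 mm (its y) by 16 mm high with the grip fin standing on its top centre, 51 mm high in all, 0.13 to 0.25 kg. The same either way round. Origin at the centre of its underside.
- dock_seat (a point): On the dock plate's top, 8 mm above the desk: where the centre of the caddy's underside is when home, give or take along x: from 4 mm short of to 10 mm beyond this point, as the end block is set. Its axes are the dock's: caddy's length along x; end block at +x, fixed edge at +y, sprung arm at -y, z up. The seated slab's top is 16 mm above the plate; edge, end block and arm's nose are no higher.
- dock: The dock, fixed to the desk: aluminium plate 144 x 135 mm, 8 mm thick; origin on the desk straight below dock_seat, same axes. A low lip at the -x end, 5 mm high, 5 mm thick, has its face at x = -61 mm, so the caddy has 12 to 26 mm of play along x and must come in from above. Sliding along x under the arm rubs with about 3 N.
- edge_face (a point): Middle of the top of the fixed edge's inner face (at x = -4, y = +25 mm from dock_seat). The fixed edge is a dark steel bar along the dock's x, 116 mm long, 8 mm wide, 5 mm high above the plate.
- stop_foot: Dark foot let flush into the plate (origin x = +45, y = +4 mm from dock_seat, dock's axes), carrying the black end block: 36 mm wide along y, 12 mm thick, 14 mm high. The block's face is clamped anywhere from 4 mm short of to 10 mm beyond this origin along x: feel for it. It withstands a gentle push.
- pin (a joint): Travel in m of the brass contact pin (6 mm thick, 7 mm above the plate, at the dock's y = 0) in the end block's face: 0 standing 4 mm out, 0.004 pushed flush when the caddy's end meets the block. Soft: 0.3 to 1 N.
- clip_nose (a point): Centre of the upright round nose (10 mm across, 2 to 16 mm above the plate) of the sprung curved steel arm. At rest it stands at x = 0, y = -20 mm from dock_seat: its front juts 10 mm into the caddy's place and is to be pushed back in -y. The rest of the arm and its 15 mm post (x = -60, y = -55 mm) lie further to -y. 1.5 N starts it moving, 3.5 N holds it back 10 mm.
- clip_arm (a joint): Angle of the sprung arm about its upright pivot, rad: 0 at rest, growing as it is pushed back (the nose goes about 18 mm back in 0.30 rad); about 0.16 with a caddy clipped in; hard stop at 0.30.
- mouse: bystander, leave alone: computer mouse, black, 105 x 60 x 31 mm; origin at the centre of its underside
- powerbank: bystander, leave alone: black power bank, flat slab 100 x 62 x 22 mm; origin at the centre of its underside
- screwdriver: bystander, leave alone: screwdriver, 150 mm long, lying down; origin at the centre of its underside
- keycap_jar: bystander, leave alone: small closed glass jar, 60 mm across, 65 mm tall; origin at the centre of its underside
- headphones: bystander, leave alone: headphones lying flat, about 175 x 235 mm, 36 mm high; origin on the desk midway between the two ear cups
- mug: bystander, leave alone: blue mug, 80 mm across, 90 mm tall, handle to its +y; origin at the centre of its underside
- flask: bystander, leave alone: tall dark steel drinking flask, 74 mm across, 267 mm tall with its carrying loop; origin at the centre of its underside
Mind the look-alikes: they are no part of the job. Several things look just like the dock: the one meant starts farthest to the robot's left. What is shaped like the caddy but brown is not meant.

How it is judged:
On the way, in this order (a step that is already met when the one before it is completed fails the run):
1. the caddy's side pushes the sprung arm back at least 7 mm, the caddy over the dock plate (value of joint clip_arm above 0.11 rad and contact force between caddy and clip_arm above 0.5 N and horizontal distance between caddy_grip and dock_seat below 0.03 m), for 0.05 s.
2. the caddy lies flat on the plate behind the fixed edge, home against the end block, clipped by the arm (value of joint pin above 0.0025 m and x of caddy_grip in the frame of dock_seat between -0.0065 and 0.0125 m and y of caddy_grip in the frame of dock_seat between -0.0015 and 0.003 m and z of caddy_grip in the frame of dock_seat between 0.031 and 0.036 m and angle between the x axis of caddy_grip and the x axis of dock_seat, either way round below 0.035 rad and angle between caddy_grip's own z axis and vertical below 0.04 rad), for 0.2 s.
At the end, for the whole second after the job is handed in: The caddy lies flat on the dock plate (tilt under 0.04 rad), its side within 1.5 mm of the fixed edge and parallel to it (0.035 rad), its end within 1.5 mm of the end block (contact pin pushed in over 2.5 mm), with the sprung arm bearing on it (over 1 N); it is released and at rest (all of step 2 and value of joint clip_arm above 0.1 rad and contact force between caddy and clip_arm above 1 N and contact force between caddy and the fingers below 0.05 N and linear speed of caddy below 0.01 m/s); the robot touches nothing.
It fails at once if the caddy is pressed against any part of the dock with more than 45 N in all, or against its end block or its sprung arm with more than 20 N (contact force between caddy and stop_foot above 20 N or contact force between caddy and dock above 45 N or contact force between caddy and clip_arm above 20 N).
It fails at once if the robot presses on the dock or its arm with more than 15 N (contact force between any of the fingers, the arm and dock above 15 N or contact force between any of the fingers, the arm and clip_arm above 15 N).
It fails at once if a bystander is moved by more than 20 mm (distance of any of mouse, powerbank, screwdriver, keycap_jar, headphones, mug, flask from where it was at the start of the episode above 0.02 m).
It also fails if it takes over 54 s, if anything falls off the work surface, if the arm or the gripper's body presses on something with over 40 N, if the wrist force passes 120 N, or if a joint passes its speed limit or range.

## Working session

There is one attempt and no reset: what is moved stays moved. The work goes in short steps, Python scripts to look and compute and a tool call to move; the robot and the scene stay as the last step left them, time stands still between calls to the robot, and variables do not carry over. Pictures are saved under pics/ and viewed, at most 10 in all, crops included, and the job is handed in when it is done.

Besides the shell and the picture viewer there is one more tool, called after "Request:" as name(argument=value, ...) on one line, values as JSON. step_arm: Moves the arm, as the interface text tells. Shift numbers are shares of 0.3 m and turn numbers shares of pi rad, none past 1 either way. Its arguments: {"type":"object","properties":{"targets":{"type":"array"},"hand":{"type":"number"},"grip_force":{"type":"number"}},"required":["targets"]}

```bash
mkdir -p pics; ls; python3 - <<'E'
from cell import robot,get_image
import cv2,pickle
s=robot.sense();print(s)
for n in("top","side"):
    g=get_image(n);pickle.dump(g,open(f"pics/{n}0.pkl","wb"))
    cv2.imwrite(f"pics/{n}0.png",g["image"][:,:,::-1]);print(n,g["camera_matrix"],g["R"],g["t"])
E
```

```text
pics
{'time': 0.0, 'joint_pos': array([-1.28560529,  0.33286548, -0.0647033 ,  1.46095172,  0.02161846,
        1.34989457, -0.08848812]), 'dq': array([ 0.0003867 , -0.00093692,  0.00168443,  0.00162668, -0.00075447,
        0.00030485, -0.00031908]), 'joint_torque': array([ 7.94754269e-04, -6.25443292e+01,  4.97157150e-02, -3.91596437e+01,
        1.62885175e-02,  1.01651129e-02, -3.09875261e-06]), 'tcp_pos': array([0.18924115, 0.59526484, 0.23051497]), 'orientation': array([-6.76701393e-05,  1.53268828e-01,  9.88184274e-01, -7.08238569e-04]), 'contact_force': array([-0.28580325,  0.50261732,  0.17420688]), 'moment': array([ 0.03825521, -0.0259303 ,  0.02765078]), 'grip_force': 0.0, 'width': 0.08530634202180076}
top [[414.03742912   0.         324.5605674 ]
 [  0.         414.03742912 199.62878719]
 [  0.           0.           1.        ]] [[ 0.01038444 -0.99960295 -0.02619368]
 [-0.98427873 -0.00559935 -0.17653338]
 [ 0.17631662  0.02761509 -0.98394606]] [0.10361372 0.53488631 0.93594826]
side [[378.8793375    0.         316.00302617]
 [  0.         378.8793375  197.16440208]
 [  0.           0.           1.        ]] [[ 9.57160913e-01 -2.89556513e-01 -1.12669591e-04]
 [-1.92747887e-01 -6.36858879e-01 -7.46497836e-01]
 [ 2.16081556e-01  7.14540267e-01 -6.65387833e-01]] [-0.48553102  0.19575832  0.97904419]
```

View pics/top0.png

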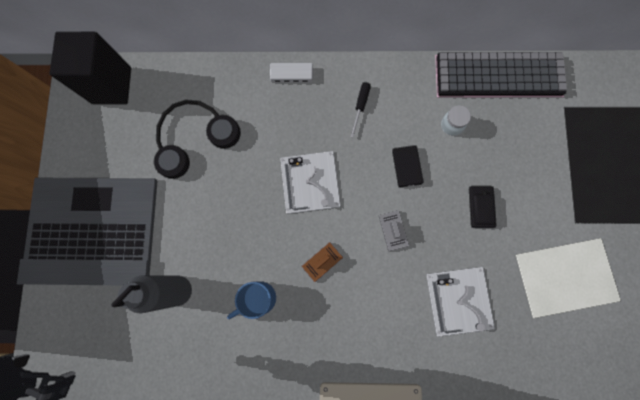

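View pics/side0.png

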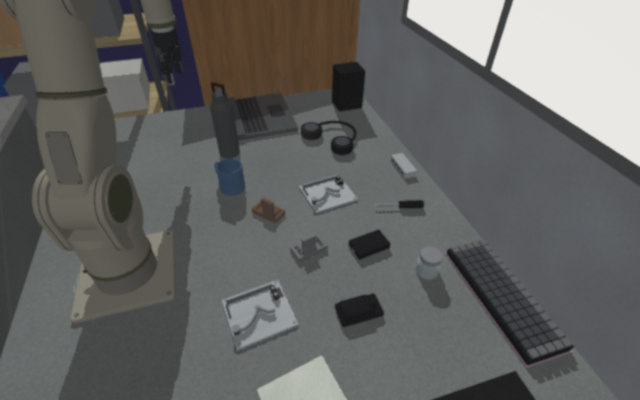

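Top view: docks at (310,182) and (460,300). Image left is the robot's left (+y), so the dock meant is (310,182). The grey caddy is at (393,231); the brown one at (322,262) is the decoy. I'll confirm this in an enlarged crop.

```bash
python3 - <<'E'
import cv2
im=cv2.imread("pics/top0.png")[140:260,270:420]
cv2.imwrite("pics/crop0.png",cv2.resize(im,None,fx=5,fy=5,interpolation=cv2.INTER_CUBIC))
E
```

```text
(no output)
```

View pics/crop0.png

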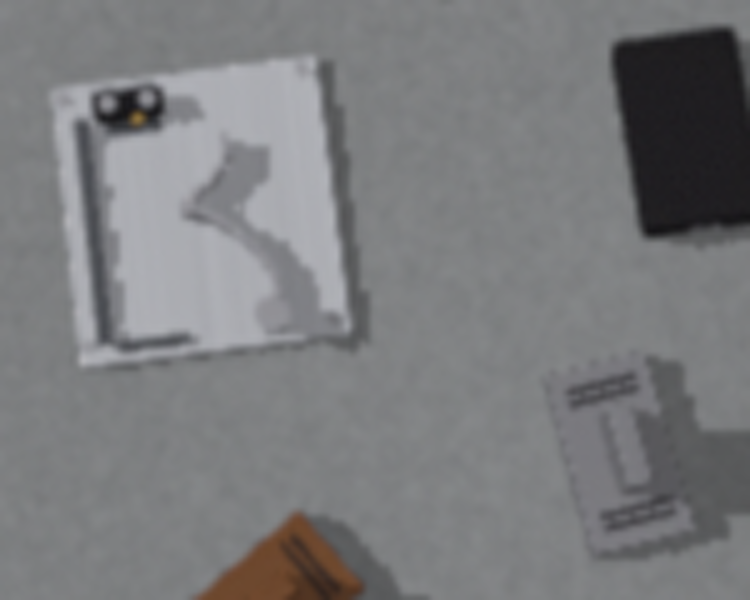

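The crop confirms it. The dock meant has its end block with brass pin at top (+x), its edge at left (+y) and its arm at right. The grey caddy is at crop (620,455) with its long side near-upright. Next I'll measure both.

```bash
cat > h.py <<'E'
import numpy as np,cv2,pickle
def ray(g,u,v):
    d=np.linalg.inv(g["camera_matrix"])@[u,v,1.]
    return -g["R"].T@g["t"],g["R"].T@d
def onz(g,p,z):
    o,d=ray(g,*p);return o+d*(z-o[2])/d[2]
def proj(g,X):
    c=g["camera_matrix"]@(g["R"]@np.asarray(X,float)+g["t"]);return c[:2]/c[2]
def blob(mask,near):
    n,l,st,c=cv2.connectedComponentsWithStats(mask.astype(np.uint8))
    k=1+np.argmin(np.where(st[1:,4]>60,np.hypot(*(c[1:]-near).T),1e9));return (l==k).astype(np.uint8)
def quad(m):
    c=max(cv2.findContours(m,cv2.RETR_EXTERNAL,cv2.CHAIN_APPROX_NONE)[0],key=cv2.contourArea)
    return c,cv2.boxPoints(cv2.minAreaRect(cv2.convexHull(c)))
E
python3 - <<'E'
from h import *
g=pickle.load(open("pics/top0.pkl","rb"));im=g["image"];gr=cv2.cvtColor(im,cv2.COLOR_RGB2GRAY)
print(gr[180:185,283:345:4]);print(gr[231,375:420],gr[150,300:320:4])
m=blob(cv2.morphologyEx((gr>140).astype(np.uint8),cv2.MORPH_CLOSE,np.ones((3,3))),(310,182))
c,q=quad(m);print("area",m.sum(),q)
W=np.array([onz(g,p,.008) for p in q]);print(W.round(4),np.linalg.norm(np.roll(W,-1,0)-W,axis=1))
C=lambda x,y:((x+.5)/5+270-.5,(y+.5)/5+140-.5)
for n,p,z in [("edge inner top end",(90,120),.013),("edge inner bot",(111,340),.013),("pin",(137,117),.015),("lip R end",(193,337),.013),("nose",(188,210),.024),
 ("cTL",(547,378),.016),("cTR",(652,352),.016),("cBR",(694,545),.016),("cBL",(594,556),.016),("finT",(620,412),.051),("finB",(638,490),.051)]:
    print(n,np.round(onz(g,C(*p),z),4))
E
```

```text
[[164  88 135 173 173 171 152 131 127 160 172 172 174 172  95 127]
 [161  94 138 173 173 171 145 135 127 165 172 171 174 174  91 128]
 [164  96 138 173 173 172 133 138 127 166 172 172 174 176  89 129]
 [172  98 138 172 173 172 129 125 131 162 172 172 174 176  88 131]
 [175 104 138 172 172 172 160 129 137 146 172 171 174 177  89 130]]
[132 130 129 130 131 132 129 119 114 119 121 121 121 122 121 120 111 102
 107 124 125 122 122 117  95  87  88  88  90  91  90  91  91  92  93  93
  91  90  90  89  90  90  90  89  90] [123 126 124 125 125]
area 2237 [[278.38464 157.07692]
 [332.4154  150.32307]
 [339.36926 205.95384]
 [285.3385  212.70769]]
[[0.6502 0.2272 0.008 ]
 [0.6683 0.0905 0.008 ]
 [0.5257 0.0723 0.008 ]
 [0.508  0.2057 0.008 ]] [0.13793837 0.14376893 0.13456253 0.14387096]
edge inner top end [0.6319 0.2028 0.013 ]
edge inner bot [0.5201 0.1895 0.013 ]
pin [0.633  0.1789 0.015 ]
lip R end [0.5218 0.149  0.013 ]
nose [0.5834 0.1518 0.024 ]
cTL [ 0.5022 -0.0241  0.016 ]
cTR [ 0.5153 -0.0753  0.016 ]
cBR [ 0.4219 -0.0933  0.016 ]
cBL [ 0.4162 -0.0455  0.016 ]
finT [ 0.4814 -0.0543  0.051 ]
finB [ 0.445 -0.062  0.051]
```

```bash
cat >> h.py <<'E'
from scipy.spatial.transform import Rotation as Ro
def plan(s,goal,yaw):  # yaw: world angle (deg) of tool y; tool down
    R=Ro.from_quat(np.roll(s["orientation"],-1));a=np.radians(yaw);y=np.array([np.cos(a),np.sin(a),0]);z=np.array([0,0,-1.])
    G=Ro.from_matrix(np.c_[np.cross(y,z),y,z])
    return (R.inv().apply(np.asarray(goal)-s["tcp_pos"])/.3).round(4),((R.inv()*G).as_rotvec()/np.pi).round(4)
E
python3 - <<'E'
from h import *
from cell import robot
g=pickle.load(open("pics/top0.pkl","rb"));s=robot.sense()
print("flask",onz(g,(150,295),.1),"mug",onz(g,(255,300),.09))
print(plan(s,(.463,-.0585,.12),102.3))
E
```

```text
flask [0.31075552 0.48629402 0.1       ] mug [0.30224598 0.25700927 0.09      ]
(array([-1.5298, -1.8   ,  0.371 ]), array([-4.000e-04, -1.000e-04, -1.663e-01]))
```

Request:
step_arm(targets=[{"tz": -0.14}, {"tz": -0.28}, {"tz": -0.4}, {"tz": -0.4}, {"tx": -0.08, "ty": -0.1, "tz": -0.4}, {"tx": -0.17, "ty": -0.2, "tz": -0.4}, {"tx": -0.26, "ty": -0.3, "tz": -0.4, "rz": -0.03}, {"tx": -0.34, "ty": -0.4, "tz": -0.4, "rz": -0.06}, {"tx": -0.43, "ty": -0.5, "tz": -0.4, "rz": -0.09}, {"tx": -0.51, "ty": -0.6, "tz": -0.4, "rz": -0.12}], hand=0)

```text
validation failed for argument at $.ta...
```

```bash
python3 - <<'E'
from h import *
from cell import robot
s=robot.sense();print(s["tcp_pos"],s["joint_pos"])
print(plan(s,(.463,-.0585,.12),102.3))
E
```

```text
[0.18924177 0.59529615 0.23058769] [-1.28558986  0.3328043  -0.06471051  1.46087944  0.02158115  1.34990323
 -0.0884722 ]
(array([-1.5298, -1.8   ,  0.371 ]), array([-4.000e-04, -1.000e-04, -1.663e-01]))
```

All six keys are needed in every row.

Request:
step_arm(targets=[{"tx": 0, "ty": 0, "tz": -0.14, "rx": 0, "ry": 0, "rz": 0}, {"tx": 0, "ty": 0, "tz": -0.28, "rx": 0, "ry": 0, "rz": 0}, {"tx": 0, "ty": 0, "tz": -0.4, "rx": 0, "ry": 0, "rz": 0}, {"tx": 0, "ty": 0, "tz": -0.4, "rx": 0, "ry": 0, "rz": 0}, {"tx": -0.08, "ty": -0.1, "tz": -0.4, "rx": 0, "ry": 0, "rz": 0}, {"tx": -0.17, "ty": -0.2, "tz": -0.4, "rx": 0, "ry": 0, "rz": 0}, {"tx": -0.26, "ty": -0.3, "tz": -0.4, "rx": 0, "ry": 0, "rz": -0.03}, {"tx": -0.34, "ty": -0.4, "tz": -0.4, "rx": 0, "ry": 0, "rz": -0.06}, {"tx": -0.43, "ty": -0.5, "tz": -0.4, "rx": 0, "ry": 0, "rz": -0.09}, {"tx": -0.51, "ty": -0.6, "tz": -0.4, "rx": 0, "ry": 0, "rz": -0.12}], hand=0)

```text
time: 0.93
tcp_pos: [0.2813, 0.3755, 0.3509]
orientation: [-0.0, -0.037, 0.999, -0.0]
contact_force: [0.7, -0.0, 0.9]
width: 0.0857
grip_force: 0.0
```

```bash
cat > go.py <<'E'
import sys
from h import *
from cell import robot
s=robot.sense();a=list(map(float,sys.argv[1:]))
R=Ro.from_quat(np.roll(s["orientation"],-1)).as_matrix()
print(s["time"],s["tcp_pos"].round(4),"F",s["contact_force"].round(2),"w",s["width"],"yaw",np.degrees(np.arctan2(R[1,1],R[0,1])).round(2),"j7",s["joint_pos"][6])
if a: print(plan(s,a[:3],a[3]))
E
python3 go.py .463 -.0585 .12 102.3
```

```text
0.9333 [0.2813 0.3755 0.3509] F [ 0.72 -0.05  0.94] w 0.08571738619320099 yaw 94.2 j7 0.6167045540792091
(array([-0.4984, -1.487 ,  0.7697]), array([-0.0001, -0.0001, -0.045 ]))
```

Request:
step_arm(targets=[{"tx": -0.05, "ty": -0.11, "tz": 0, "rx": 0, "ry": 0, "rz": -0.01}, {"tx": -0.1, "ty": -0.22, "tz": 0, "rx": 0, "ry": 0, "rz": -0.02}, {"tx": -0.15, "ty": -0.33, "tz": 0.03, "rx": 0, "ry": 0, "rz": -0.03}, {"tx": -0.2, "ty": -0.44, "tz": 0.06, "rx": 0, "ry": 0, "rz": -0.045}, {"tx": -0.25, "ty": -0.55, "tz": 0.09, "rx": 0, "ry": 0, "rz": -0.045}, {"tx": -0.3, "ty": -0.66, "tz": 0.12, "rx": 0, "ry": 0, "rz": -0.045}, {"tx": -0.35, "ty": -0.77, "tz": 0.16, "rx": 0, "ry": 0, "rz": -0.045}, {"tx": -0.4, "ty": -0.87, "tz": 0.2, "rx": 0, "ry": 0, "rz": -0.045}, {"tx": -0.44, "ty": -0.95, "tz": 0.25, "rx": 0, "ry": 0, "rz": -0.045}, {"tx": -0.45, "ty": -1, "tz": 0.3, "rx": 0, "ry": 0, "rz": -0.045}])

```text
time: 1.77
tcp_pos: [0.4373, 0.0847, 0.2606]
orientation: [0.0, -0.103, 0.995, -0.0]
contact_force: [-0.7, 0.4, 0.4]
width: 0.0856
grip_force: 0.0
```

```bash
python3 go.py .463 -.0585 .09 102.3
```

```text
1.7667 [0.4373 0.0847 0.2606] F [-0.71  0.37  0.42] w 0.08564716947923307 yaw 101.87 j7 1.4355165865893114
(array([ 0.0148, -0.4846,  0.5689]), array([-0.0001,  0.0002, -0.0024]))
```

Request:
step_arm(targets=[{"tx": 0, "ty": -0.08, "tz": 0.08, "rx": 0, "ry": 0, "rz": 0}, {"tx": 0.005, "ty": -0.16, "tz": 0.16, "rx": 0, "ry": 0, "rz": 0}, {"tx": 0.01, "ty": -0.25, "tz": 0.25, "rx": 0, "ry": 0, "rz": -0.002}, {"tx": 0.015, "ty": -0.33, "tz": 0.34, "rx": 0, "ry": 0, "rz": -0.002}, {"tx": 0.015, "ty": -0.41, "tz": 0.43, "rx": 0, "ry": 0, "rz": -0.002}, {"tx": 0.015, "ty": -0.46, "tz": 0.5, "rx": 0, "ry": 0, "rz": -0.002}, {"tx": 0.015, "ty": -0.485, "tz": 0.55, "rx": 0, "ry": 0, "rz": -0.002}, {"tx": 0.015, "ty": -0.485, "tz": 0.57, "rx": 0, "ry": 0, "rz": -0.002}, {"tx": 0.015, "ty": -0.485, "tz": 0.57, "rx": 0, "ry": 0, "rz": -0.002}, {"tx": 0.015, "ty": -0.485, "tz": 0.57, "rx": 0, "ry": 0, "rz": -0.002}])

```text
time: 2.6
tcp_pos: [0.4621, -0.0547, 0.0906]
orientation: [-0.0, -0.109, 0.994, 0.0]
contact_force: [0.6, 0.7, 0.4]
width: 0.085
grip_force: 0.0
```

```bash
python3 go.py .463 -.0585 .021 102.3; python3 - <<'E'
from cell import get_image
import cv2
a=cv2.resize(get_image("side")["image"][190:310,240:400],None,fx=4,fy=4,interpolation=2)
b=cv2.resize(get_image("top")["image"][180:300,300:460],None,fx=4,fy=4,interpolation=2)
cv2.imwrite("pics/pre.png",cv2.resize(cv2.vconcat([a,b]),None,fx=.62,fy=.62)[:,:,::-1])
E
```

```text
2.6 [ 0.4621 -0.0547  0.0906] F [0.61 0.67 0.42] w 0.08498109749035478 yaw 102.46 j7 1.899271171430937
(array([-2.000e-04, -1.300e-02,  2.321e-01]), array([ 0.    , -0.0001,  0.0009]))
```

View pics/pre.png

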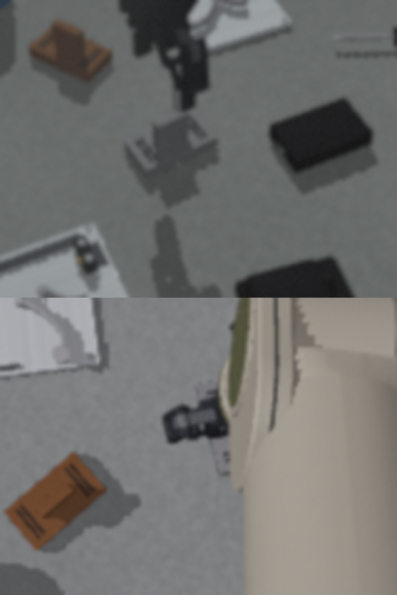

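The picture shows the gripper over the grey caddy's fin, fingers straddling along y (side crop (185,90) over the fin at (180,130)). Descending.

Request:
step_arm(targets=[{"tx": 0, "ty": 0, "tz": 0.04, "rx": 0, "ry": 0, "rz": 0}, {"tx": 0, "ty": 0, "tz": 0.08, "rx": 0, "ry": 0, "rz": 0}, {"tx": 0, "ty": 0, "tz": 0.12, "rx": 0, "ry": 0, "rz": 0}, {"tx": 0, "ty": 0, "tz": 0.155, "rx": 0, "ry": 0, "rz": 0}, {"tx": 0, "ty": 0, "tz": 0.185, "rx": 0, "ry": 0, "rz": 0}, {"tx": 0, "ty": 0, "tz": 0.21, "rx": 0, "ry": 0, "rz": 0}, {"tx": 0, "ty": 0, "tz": 0.22, "rx": 0, "ry": 0, "rz": 0}, {"tx": 0, "ty": 0, "tz": 0.23, "rx": 0, "ry": 0, "rz": 0}, {"tx": 0, "ty": 0, "tz": 0.23, "rx": 0, "ry": 0, "rz": 0}, {"tx": 0, "ty": 0, "tz": 0.23, "rx": 0, "ry": 0, "rz": 0}])

```text
time: 3.53
tcp_pos: [0.4622, -0.0555, 0.0215]
orientation: [0.0, -0.108, 0.994, 0.0]
contact_force: [0.0, -0.5, 0.2]
width: 0.0854
grip_force: 0.0
```

```bash
python3 go.py .463 -.0585 .021 102.3
```

```text
3.5333 [ 0.4622 -0.0555  0.0215] F [ 0.01 -0.51  0.23] w 0.08543611304097837 yaw 102.42 j7 1.9983320919843615
(array([-0.0004, -0.0105,  0.0016]), array([0.    , 0.0001, 0.0007]))
```

Only a 3 mm offset remains. I'll shift slightly and close moderately.

Request:
step_arm(targets=[{"tx": 0, "ty": -0.01, "tz": 0, "rx": 0, "ry": 0, "rz": 0}, {"tx": 0, "ty": -0.01, "tz": 0, "rx": 0, "ry": 0, "rz": 0}, {"tx": 0, "ty": -0.01, "tz": 0, "rx": 0, "ry": 0, "rz": 0}, {"tx": 0, "ty": -0.01, "tz": 0, "rx": 0, "ry": 0, "rz": 0}, {"tx": 0, "ty": -0.01, "tz": 0, "rx": 0, "ry": 0, "rz": 0}, {"tx": 0, "ty": -0.01, "tz": 0, "rx": 0, "ry": 0, "rz": 0}, {"tx": 0, "ty": -0.01, "tz": 0, "rx": 0, "ry": 0, "rz": 0}, {"tx": 0, "ty": -0.01, "tz": 0, "rx": 0, "ry": 0, "rz": 0}, {"tx": 0, "ty": -0.01, "tz": 0, "rx": 0, "ry": 0, "rz": 0}, {"tx": 0, "ty": -0.01, "tz": 0, "rx": 0, "ry": 0, "rz": 0}], hand=1, grip_force=40)

```text
time: 4.37
tcp_pos: [0.4629, -0.0583, 0.0214]
orientation: [0.0, -0.108, 0.994, 0.0]
contact_force: [-0.3, 0.3, 4.2]
width: 0.0114
grip_force: 40.3
```

```bash
python3 go.py .574 .1845 .12 97.4
```

```text
4.3667 [ 0.4629 -0.0583  0.0214] F [-0.32  0.32  4.22] w 0.011392242164613379 yaw 102.42 j7 2.006522750465512
(array([-0.536 ,  0.7109, -0.3283]), array([0.    , 0.0001, 0.0279]))
```

Request:
step_arm(targets=[{"tx": 0, "ty": 0, "tz": -0.08, "rx": 0, "ry": 0, "rz": 0}, {"tx": 0, "ty": 0, "tz": -0.18, "rx": 0, "ry": 0, "rz": 0}, {"tx": 0, "ty": 0, "tz": -0.28, "rx": 0, "ry": 0, "rz": 0}, {"tx": -0.04, "ty": 0.05, "tz": -0.33, "rx": 0, "ry": 0, "rz": 0.005}, {"tx": -0.1, "ty": 0.13, "tz": -0.33, "rx": 0, "ry": 0, "rz": 0.01}, {"tx": -0.17, "ty": 0.22, "tz": -0.33, "rx": 0, "ry": 0, "rz": 0.015}, {"tx": -0.24, "ty": 0.32, "tz": -0.33, "rx": 0, "ry": 0, "rz": 0.02}, {"tx": -0.31, "ty": 0.41, "tz": -0.33, "rx": 0, "ry": 0, "rz": 0.028}, {"tx": -0.37, "ty": 0.49, "tz": -0.33, "rx": 0, "ry": 0, "rz": 0.028}, {"tx": -0.42, "ty": 0.55, "tz": -0.33, "rx": 0, "ry": 0, "rz": 0.028}])

```text
time: 5.2
tcp_pos: [0.5501, 0.1331, 0.1195]
orientation: [-0.001, -0.066, 0.998, 0.0]
contact_force: [0.3, -0.7, -2.1]
width: 0.0113
grip_force: 39.5
```

```bash
python3 go.py .574 .1845 .10 97.4
```

```text
5.2 [0.5501 0.1331 0.1195] F [ 0.29 -0.7  -2.09] w 0.011293824795707844 yaw 97.52 j7 1.54066740421417
(array([-0.1015,  0.1594,  0.0648]), array([ 0.0001, -0.0004,  0.0007]))
```

Request:
step_arm(targets=[{"tx": -0.04, "ty": 0.06, "tz": 0.01, "rx": 0, "ry": 0, "rz": 0}, {"tx": -0.07, "ty": 0.11, "tz": 0.02, "rx": 0, "ry": 0, "rz": 0}, {"tx": -0.1, "ty": 0.15, "tz": 0.03, "rx": 0, "ry": 0, "rz": 0}, {"tx": -0.1, "ty": 0.15, "tz": 0.05, "rx": 0, "ry": 0, "rz": 0}, {"tx": -0.1, "ty": 0.15, "tz": 0.06, "rx": 0, "ry": 0, "rz": 0}, {"tx": -0.1, "ty": 0.15, "tz": 0.06, "rx": 0, "ry": 0, "rz": 0}, {"tx": -0.1, "ty": 0.15, "tz": 0.06, "rx": 0, "ry": 0, "rz": 0}, {"tx": -0.1, "ty": 0.15, "tz": 0.06, "rx": 0, "ry": 0, "rz": 0}, {"tx": -0.1, "ty": 0.15, "tz": 0.06, "rx": 0, "ry": 0, "rz": 0}, {"tx": -0.1, "ty": 0.15, "tz": 0.06, "rx": 0, "ry": 0, "rz": 0}])

```text
time: 6.03
tcp_pos: [0.5743, 0.1781, 0.1027]
orientation: [0.0, -0.064, 0.998, 0.0]
contact_force: [0.4, 0.2, -2.4]
width: 0.0112
grip_force: 39.5
```

```bash
python3 go.py .574 .1845 .0444 97.4; python3 - <<'E'
from cell import get_image
import cv2,pickle
t=get_image("top");s=get_image("side");pickle.dump((t,s),open("pics/over.pkl","wb"))
a=cv2.resize(s["image"][150:240,270:390],None,fx=5,fy=5,interpolation=2)
b=cv2.resize(t["image"][130:230,260:380],None,fx=5,fy=5,interpolation=2)
cv2.imwrite("pics/over.png",cv2.resize(cv2.vconcat([a,b]),None,fx=.62,fy=.62)[:,:,::-1])
E
```

```text
6.0333 [0.5743 0.1781 0.1027] F [ 0.37  0.21 -2.39] w 0.011244572586224282 yaw 97.36 j7 1.503634742905446
(array([-0.0017,  0.0212,  0.1943]), array([ 0.0001,  0.0002, -0.0002]))
```

View pics/over.png

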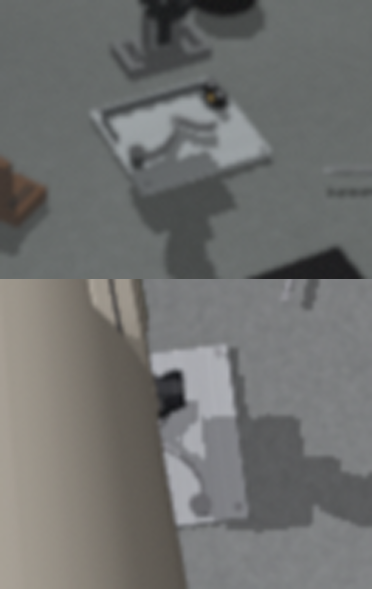

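The side crop shows the caddy held level above the dock, with the dock clear at (180,135); the arm hides the top view. I'll check the held caddy and the dock pose in the side view.

```bash
python3 - <<'E'
from h import *
t,s=pickle.load(open("pics/over.pkl","rb"));s0=pickle.load(open("pics/side0.pkl","rb"))
a=np.radians(7.4);X=np.array([np.cos(a),np.sin(a),0]);Y=np.array([-np.sin(a),np.cos(a),0])
c=np.array([.5743,.1781,.0813])
for n,(x,y,z) in dict(bl=(-.045,-.025,0),br=(.045,-.025,0),tl=(-.045,-.025,.016),tr=(.045,-.025,.016),tbl=(-.045,.025,.016)).items():print(n,proj(s,c+x*X+y*Y+[0,0,z]).round(1))
gr=cv2.cvtColor(s0["image"],cv2.COLOR_RGB2GRAY)
m=blob(cv2.morphologyEx((gr>140).astype(np.uint8),cv2.MORPH_CLOSE,np.ones((3,3))),(328,193))
cn,_=quad(m);print(m.sum(),cv2.approxPolyDP(cn,4,True)[:,0].tolist())
S=np.array([.5832,.1719,.008])
P=dict(plate1=(-.067,-.09,0),plate2=(.077,-.09,0),plate3=(.077,.045,0),plate4=(-.067,.045,0),edge0=(-.062,.025,.005),edge1=(.054,.025,.005),nose=(0,-.02,.016),post=(-.06,-.055,.016))
for n,(x,y,z) in P.items():print(n,proj(s,S+x*X+y*Y+[0,0,z]).round(1))
b=s["image"][150:220,290:370];cv2.imwrite("pics/z.png",cv2.resize(b,None,fx=10,fy=8,interpolation=cv2.INTER_CUBIC)[:,:,::-1])
E
```

```text
bl [310.  176.8]
br [336.6 169.3]
tl [309.9 172.6]
tr [336.8 165.2]
tbl [303.5 163.5]
273 [[339, 188], [328, 182], [307, 188], [307, 197], [320, 197], [325, 186]]
plate1 [315.6 210.7]
plate2 [357.6 197.6]
plate3 [338.2 173.3]
plate4 [298.6 184.5]
edge0 [302.3 186.6]
edge1 [334.7 177.3]
nose [325.8 187.1]
post [313. 199.]
```

View pics/z.png

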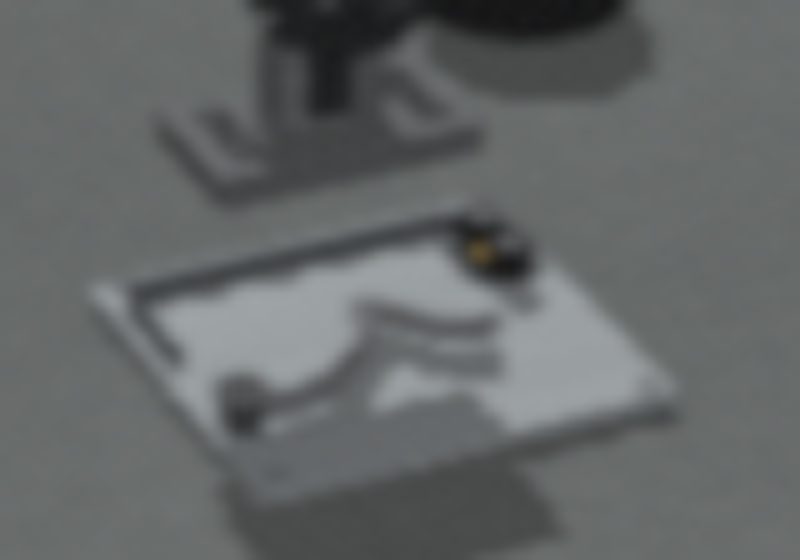

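```bash
python3 go.py .5702 .1864 .05 97.4
```

```text
6.1333 [0.5743 0.1783 0.1026] F [ 0.71 -0.29 -2.12] w 0.01156297985394867 yaw 97.38 j7 1.503650641504021
(array([0.0101, 0.0284, 0.1753]), array([ 0.0001,  0.0001, -0.0001]))
```

Request:
step_arm(targets=[{"tx": 0.01, "ty": 0.015, "tz": 0.03, "rx": 0, "ry": 0, "rz": 0}, {"tx": 0.01, "ty": 0.028, "tz": 0.06, "rx": 0, "ry": 0, "rz": 0}, {"tx": 0.01, "ty": 0.028, "tz": 0.09, "rx": 0, "ry": 0, "rz": 0}, {"tx": 0.01, "ty": 0.028, "tz": 0.12, "rx": 0, "ry": 0, "rz": 0}, {"tx": 0.01, "ty": 0.028, "tz": 0.15, "rx": 0, "ry": 0, "rz": 0}, {"tx": 0.01, "ty": 0.028, "tz": 0.17, "rx": 0, "ry": 0, "rz": 0}, {"tx": 0.01, "ty": 0.028, "tz": 0.175, "rx": 0, "ry": 0, "rz": 0}, {"tx": 0.01, "ty": 0.028, "tz": 0.175, "rx": 0, "ry": 0, "rz": 0}, {"tx": 0.01, "ty": 0.028, "tz": 0.175, "rx": 0, "ry": 0, "rz": 0}, {"tx": 0.01, "ty": 0.028, "tz": 0.175, "rx": 0, "ry": 0, "rz": 0}])

```text
time: 6.97
tcp_pos: [0.5706, 0.1864, 0.0503]
orientation: [0.0, -0.064, 0.998, 0.0]
contact_force: [1.1, 0.0, -2.4]
width: 0.0109
grip_force: 39.6
```

```bash
python3 go.py .5702 .1864 .0364 97.4; python3 - <<'E'
from cell import get_image
import cv2,pickle
s=get_image("side");pickle.dump(s,open("pics/low.pkl","wb"))
b=s["image"][150:220,290:370];cv2.imwrite("pics/low.png",cv2.resize(b,None,fx=10,fy=8,interpolation=cv2.INTER_CUBIC)[:,:,::-1])
E
```

```text
6.9667 [0.5706 0.1864 0.0503] F [ 1.08  0.03 -2.43] w 0.0109010619061368 yaw 97.38 j7 1.5145414783848097
(array([0.0012, 0.0002, 0.0463]), array([ 0.0001,  0.0003, -0.0001]))
```

View pics/low.png

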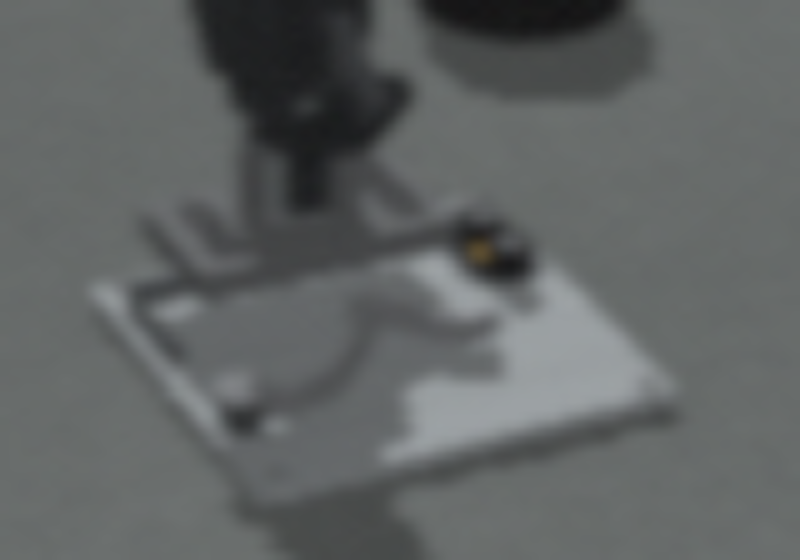

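The caddy sits above the edge side (slab's front corner at (200,290)), and nose (370,310) and block (490,245) are clear. Lowering to 7 mm above the plate.

Request:
step_arm(targets=[{"tx": 0, "ty": 0, "tz": 0.006, "rx": 0, "ry": 0, "rz": 0}, {"tx": 0, "ty": 0, "tz": 0.012, "rx": 0, "ry": 0, "rz": 0}, {"tx": 0, "ty": 0, "tz": 0.018, "rx": 0, "ry": 0, "rz": 0}, {"tx": 0, "ty": 0, "tz": 0.024, "rx": 0, "ry": 0, "rz": 0}, {"tx": 0, "ty": 0, "tz": 0.03, "rx": 0, "ry": 0, "rz": 0}, {"tx": 0, "ty": 0, "tz": 0.036, "rx": 0, "ry": 0, "rz": 0}, {"tx": 0, "ty": 0, "tz": 0.042, "rx": 0, "ry": 0, "rz": 0}, {"tx": 0, "ty": 0, "tz": 0.045, "rx": 0, "ry": 0, "rz": 0}, {"tx": 0, "ty": 0, "tz": 0.045, "rx": 0, "ry": 0, "rz": 0}, {"tx": 0, "ty": 0, "tz": 0.045, "rx": 0, "ry": 0, "rz": 0}])

```text
time: 7.85
tcp_pos: [0.5702, 0.1863, 0.0363]
orientation: [-0.0, -0.064, 0.998, -0.0]
contact_force: [0.1, -0.7, -2.0]
width: 0.0113
grip_force: 39.6
```

```bash
python3 go.py .5728 .1665 .0364 97.4
```

```text
7.85 [0.5702 0.1863 0.0363] F [ 0.12 -0.7  -2.03] w 0.011260670744809725 yaw 97.38 j7 1.5220704896956965
(array([-0.0002, -0.0665, -0.0004]), array([-0.    , -0.    , -0.0001]))
```

Request:
step_arm(targets=[{"tx": 0, "ty": -0.006, "tz": 0, "rx": 0, "ry": 0, "rz": 0}, {"tx": 0, "ty": -0.012, "tz": 0, "rx": 0, "ry": 0, "rz": 0}, {"tx": 0, "ty": -0.018, "tz": 0, "rx": 0, "ry": 0, "rz": 0}, {"tx": 0, "ty": -0.023, "tz": 0, "rx": 0, "ry": 0, "rz": 0}, {"tx": 0, "ty": -0.028, "tz": 0, "rx": 0, "ry": 0, "rz": 0}, {"tx": 0, "ty": -0.033, "tz": 0, "rx": 0, "ry": 0, "rz": 0}, {"tx": 0, "ty": -0.036, "tz": 0, "rx": 0, "ry": 0, "rz": 0}, {"tx": 0, "ty": -0.04, "tz": 0, "rx": 0, "ry": 0, "rz": 0}, {"tx": 0, "ty": -0.04, "tz": 0, "rx": 0, "ry": 0, "rz": 0}, {"tx": 0, "ty": -0.04, "tz": 0, "rx": 0, "ry": 0, "rz": 0}])

```text
time: 8.68
tcp_pos: [0.5718, 0.1746, 0.0364]
orientation: [0.0, -0.064, 0.998, 0.0]
contact_force: [2.0, 3.0, -1.3]
width: 0.0112
grip_force: 39.7
```

```bash
python3 go.py .5728 .1665 .0364 97.4
```

```text
8.6833 [0.5718 0.1746 0.0364] F [ 2.    3.05 -1.33] w 0.011185290646177806 yaw 97.39 j7 1.5422606705161812
(array([ 0.0002, -0.0272,  0.    ]), array([ 0.0001,  0.0001, -0.0001]))
```

Request:
step_arm(targets=[{"tx": 0, "ty": -0.004, "tz": 0, "rx": 0, "ry": 0, "rz": 0}, {"tx": 0, "ty": -0.008, "tz": 0, "rx": 0, "ry": 0, "rz": 0}, {"tx": 0, "ty": -0.012, "tz": 0, "rx": 0, "ry": 0, "rz": 0}, {"tx": 0, "ty": -0.016, "tz": 0, "rx": 0, "ry": 0, "rz": 0}, {"tx": 0, "ty": -0.02, "tz": 0, "rx": 0, "ry": 0, "rz": 0}, {"tx": 0, "ty": -0.023, "tz": 0, "rx": 0, "ry": 0, "rz": 0}, {"tx": 0, "ty": -0.026, "tz": 0, "rx": 0, "ry": 0, "rz": 0}, {"tx": 0, "ty": -0.026, "tz": 0, "rx": 0, "ry": 0, "rz": 0}, {"tx": 0, "ty": -0.026, "tz": 0, "rx": 0, "ry": 0, "rz": 0}, {"tx": 0, "ty": -0.026, "tz": 0, "rx": 0, "ry": 0, "rz": 0}])

```text
time: 9.52
tcp_pos: [0.5728, 0.167, 0.0364]
orientation: [0.0, -0.065, 0.998, 0.0]
contact_force: [1.6, 4.7, -1.6]
width: 0.0112
grip_force: 39.6
```

```bash
python3 go.py .5728 .1665 .0294 97.4;  python3 - <<'E'
from cell import get_image
import cv2,pickle
s=get_image("side")
b=s["image"][150:220,290:370];cv2.imwrite("pics/push.png",cv2.resize(b,None,fx=10,fy=8,interpolation=cv2.INTER_CUBIC)[:,:,::-1])
E
```

```text
9.5167 [0.5728 0.167  0.0364] F [ 1.59  4.74 -1.61] w 0.0111869404665755 yaw 97.4 j7 1.5556385262148988
(array([ 0.0002, -0.0018,  0.0233]), array([0.0002, 0.0001, 0.    ]))
```

View pics/push.png

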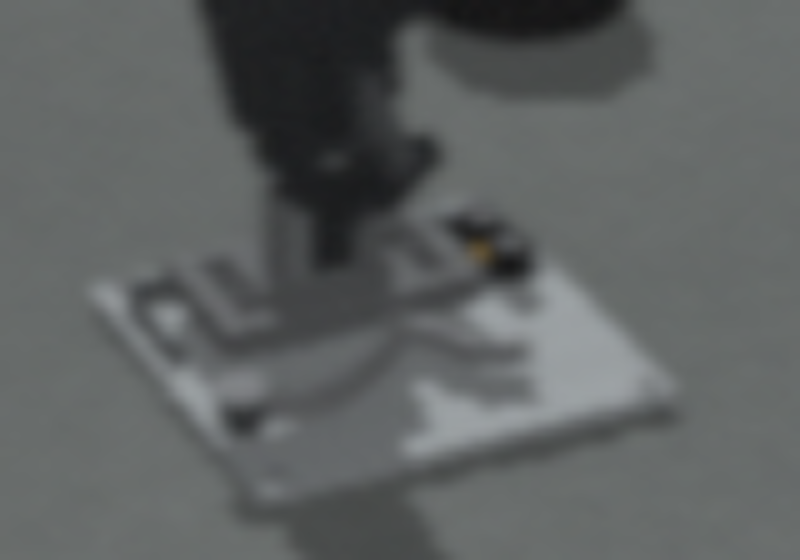

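The arm is pushed back (nose near (400,325)) at 4.7 N, which matches about 14 mm of travel, so the caddy is behind the edge. Lowering gently.

Request:
step_arm(targets=[{"tx": 0, "ty": 0, "tz": 0.003, "rx": 0, "ry": 0, "rz": 0}, {"tx": 0, "ty": 0, "tz": 0.006, "rx": 0, "ry": 0, "rz": 0}, {"tx": 0, "ty": 0, "tz": 0.009, "rx": 0, "ry": 0, "rz": 0}, {"tx": 0, "ty": 0, "tz": 0.012, "rx": 0, "ry": 0, "rz": 0}, {"tx": 0, "ty": 0, "tz": 0.014, "rx": 0, "ry": 0, "rz": 0}, {"tx": 0, "ty": 0, "tz": 0.016, "rx": 0, "ry": 0, "rz": 0}, {"tx": 0, "ty": 0, "tz": 0.018, "rx": 0, "ry": 0, "rz": 0}, {"tx": 0, "ty": 0, "tz": 0.02, "rx": 0, "ry": 0, "rz": 0}, {"tx": 0, "ty": 0, "tz": 0.02, "rx": 0, "ry": 0, "rz": 0}, {"tx": 0, "ty": 0, "tz": 0.02, "rx": 0, "ry": 0, "rz": 0}])

```text
time: 10.4
tcp_pos: [0.5725, 0.1667, 0.0301]
orientation: [-0.0, -0.064, 0.998, -0.0]
contact_force: [0.3, 3.1, -0.7]
width: 0.0113
grip_force: 39.7
```

```bash
python3 go.py .5728 .1665 .0294 97.4
```

```text
10.4 [0.5725 0.1667 0.0301] F [ 0.31  3.13 -0.71] w 0.01133526360024593 yaw 97.39 j7 1.5589615216329138
(array([-0.0009, -0.0006,  0.0024]), array([-0.    , -0.0001, -0.0001]))
```

Request:
step_arm(targets=[{"tx": 0, "ty": 0, "tz": 0.001, "rx": 0, "ry": 0, "rz": 0}, {"tx": 0, "ty": 0, "tz": 0.002, "rx": 0, "ry": 0, "rz": 0}, {"tx": 0, "ty": 0, "tz": 0.003, "rx": 0, "ry": 0, "rz": 0}, {"tx": 0, "ty": 0, "tz": 0.003, "rx": 0, "ry": 0, "rz": 0}, {"tx": 0, "ty": 0, "tz": 0.004, "rx": 0, "ry": 0, "rz": 0}, {"tx": 0, "ty": 0, "tz": 0.004, "rx": 0, "ry": 0, "rz": 0}, {"tx": 0, "ty": 0, "tz": 0.004, "rx": 0, "ry": 0, "rz": 0}, {"tx": 0, "ty": 0, "tz": 0.004, "rx": 0, "ry": 0, "rz": 0}, {"tx": 0, "ty": 0, "tz": 0.004, "rx": 0, "ry": 0, "rz": 0}, {"tx": 0, "ty": 0, "tz": 0.004, "rx": 0, "ry": 0, "rz": 0}])

```text
time: 11.23
tcp_pos: [0.5726, 0.1667, 0.0295]
orientation: [-0.0, -0.064, 0.998, 0.0]
contact_force: [-3.6, 1.9, 6.1]
width: 0.0111
grip_force: 40.9
```

```bash
python3 go.py .5728 .1665 .0294 97.4
```

```text
11.2333 [0.5726 0.1667 0.0295] F [-3.59  1.9   6.1 ] w 0.011056784417160539 yaw 97.38 j7 1.5595851438500514
(array([-0.0006, -0.0007,  0.0004]), array([ 0.0001, -0.0001, -0.0001]))
```

Plate contact comes at exactly the expected height. I'll relieve it slightly and ease +y towards the edge.

Request:
step_arm(targets=[{"tx": 0, "ty": 0, "tz": -0.001, "rx": 0, "ry": 0, "rz": 0}, {"tx": 0, "ty": 0, "tz": -0.002, "rx": 0, "ry": 0, "rz": 0}, {"tx": 0, "ty": 0.002, "tz": -0.002, "rx": 0, "ry": 0, "rz": 0}, {"tx": 0, "ty": 0.004, "tz": -0.002, "rx": 0, "ry": 0, "rz": 0}, {"tx": 0, "ty": 0.006, "tz": -0.002, "rx": 0, "ry": 0, "rz": 0}, {"tx": 0, "ty": 0.008, "tz": -0.002, "rx": 0, "ry": 0, "rz": 0}, {"tx": 0, "ty": 0.01, "tz": -0.002, "rx": 0, "ry": 0, "rz": 0}, {"tx": 0, "ty": 0.01, "tz": -0.002, "rx": 0, "ry": 0, "rz": 0}, {"tx": 0, "ty": 0.01, "tz": -0.002, "rx": 0, "ry": 0, "rz": 0}, {"tx": 0, "ty": 0.01, "tz": -0.002, "rx": 0, "ry": 0, "rz": 0}])

```text
time: 12.07
tcp_pos: [0.5722, 0.1698, 0.0296]
orientation: [-0.0, -0.064, 0.998, 0.0]
contact_force: [-1.3, 1.9, -2.0]
width: 0.0115
grip_force: 39.7
```

```bash
python3 go.py .5728 .1705 .0294 97.4
```

```text
12.0667 [0.5722 0.1698 0.0296] F [-1.33  1.95 -2.04] w 0.011468203082781424 yaw 97.39 j7 1.5542515871677784
(array([-0.0023,  0.0021,  0.0006]), array([ 0.0001, -0.0001, -0.    ]))
```

Request:
step_arm(targets=[{"tx": 0, "ty": 0.001, "tz": 0, "rx": 0, "ry": 0, "rz": 0}, {"tx": 0, "ty": 0.002, "tz": 0, "rx": 0, "ry": 0, "rz": 0}, {"tx": 0, "ty": 0.003, "tz": 0, "rx": 0, "ry": 0, "rz": 0}, {"tx": 0, "ty": 0.004, "tz": 0, "rx": 0, "ry": 0, "rz": 0}, {"tx": 0, "ty": 0.005, "tz": 0, "rx": 0, "ry": 0, "rz": 0}, {"tx": 0, "ty": 0.005, "tz": 0, "rx": 0, "ry": 0, "rz": 0}, {"tx": 0, "ty": 0.005, "tz": 0, "rx": 0, "ry": 0, "rz": 0}, {"tx": 0, "ty": 0.005, "tz": 0, "rx": 0, "ry": 0, "rz": 0}, {"tx": 0, "ty": 0.005, "tz": 0, "rx": 0, "ry": 0, "rz": 0}, {"tx": 0, "ty": 0.005, "tz": 0, "rx": 0, "ry": 0, "rz": 0}])

```text
time: 12.9
tcp_pos: [0.5722, 0.1701, 0.0297]
orientation: [-0.0, -0.064, 0.998, -0.0]
contact_force: [-1.8, -4.4, -1.0]
width: 0.0115
grip_force: 39.8
```

```bash
python3 go.py .5728 .1705 .0294 97.4
```

```text
12.9 [0.5722 0.1701 0.0297] F [-1.84 -4.36 -1.02] w 0.01153674102587505 yaw 97.34 j7 1.5516900084876328
(array([-0.0023,  0.001 ,  0.0008]), array([-0.0003, -0.0001, -0.0003]))
```

Edge found (Fy turned to -4.4). I'll back off a hair and slide +x in 3 mm steps.

Request:
step_arm(targets=[{"tx": 0, "ty": -0.002, "tz": 0, "rx": 0, "ry": 0, "rz": 0}, {"tx": -0.002, "ty": -0.003, "tz": 0, "rx": 0, "ry": 0, "rz": 0}, {"tx": -0.003, "ty": -0.003, "tz": 0, "rx": 0, "ry": 0, "rz": 0}, {"tx": -0.005, "ty": -0.003, "tz": 0, "rx": 0, "ry": 0, "rz": 0}, {"tx": -0.006, "ty": -0.003, "tz": 0, "rx": 0, "ry": 0, "rz": 0}, {"tx": -0.008, "ty": -0.003, "tz": 0, "rx": 0, "ry": 0, "rz": 0}, {"tx": -0.01, "ty": -0.003, "tz": 0, "rx": 0, "ry": 0, "rz": 0}, {"tx": -0.01, "ty": -0.003, "tz": 0, "rx": 0, "ry": 0, "rz": 0}, {"tx": -0.01, "ty": -0.003, "tz": 0, "rx": 0, "ry": 0, "rz": 0}, {"tx": -0.01, "ty": -0.003, "tz": 0, "rx": 0, "ry": 0, "rz": 0}])

```text
time: 13.73
tcp_pos: [0.5742, 0.1704, 0.0296]
orientation: [-0.001, -0.064, 0.998, -0.0]
contact_force: [-7.2, -3.9, 4.6]
width: 0.0114
grip_force: 40.5
```

```bash
python3 go.py
```

```text
13.7333 [0.5742 0.1704 0.0296] F [-7.22 -3.9   4.61] w 0.01138096329653348 yaw 97.38 j7 1.5550772678473488
```

Request:
step_arm(targets=[{"tx": 0, "ty": -0.001, "tz": -0.001, "rx": 0, "ry": 0, "rz": 0}, {"tx": 0, "ty": -0.002, "tz": -0.002, "rx": 0, "ry": 0, "rz": 0}, {"tx": -0.001, "ty": -0.002, "tz": -0.003, "rx": 0, "ry": 0, "rz": 0}, {"tx": -0.002, "ty": -0.002, "tz": -0.003, "rx": 0, "ry": 0, "rz": 0}, {"tx": -0.003, "ty": -0.002, "tz": -0.003, "rx": 0, "ry": 0, "rz": 0}, {"tx": -0.004, "ty": -0.002, "tz": -0.003, "rx": 0, "ry": 0, "rz": 0}, {"tx": -0.005, "ty": -0.002, "tz": -0.003, "rx": 0, "ry": 0, "rz": 0}, {"tx": -0.005, "ty": -0.002, "tz": -0.003, "rx": 0, "ry": 0, "rz": 0}, {"tx": -0.005, "ty": -0.002, "tz": -0.003, "rx": 0, "ry": 0, "rz": 0}, {"tx": -0.005, "ty": -0.002, "tz": -0.003, "rx": 0, "ry": 0, "rz": 0}])

```text
time: 14.57
tcp_pos: [0.577, 0.1707, 0.0307]
orientation: [0.0, -0.065, 0.998, 0.0]
contact_force: [-1.3, 1.8, -3.7]
width: 0.0113
grip_force: 39.4
```

```bash
python3 go.py
```

```text
14.5667 [0.577  0.1707 0.0307] F [-1.34  1.82 -3.68] w 0.01126560708031117 yaw 97.4 j7 1.5564835564522246
```

That was friction: it slid on freely once relieved. Continuing.

Request:
step_arm(targets=[{"tx": -0.001, "ty": 0, "tz": 0, "rx": 0, "ry": 0, "rz": 0}, {"tx": -0.002, "ty": 0, "tz": 0.001, "rx": 0, "ry": 0, "rz": 0}, {"tx": -0.004, "ty": 0, "tz": 0.001, "rx": 0, "ry": 0, "rz": 0}, {"tx": -0.005, "ty": 0, "tz": 0.001, "rx": 0, "ry": 0, "rz": 0}, {"tx": -0.006, "ty": 0, "tz": 0.001, "rx": 0, "ry": 0, "rz": 0}, {"tx": -0.008, "ty": 0, "tz": 0.001, "rx": 0, "ry": 0, "rz": 0}, {"tx": -0.01, "ty": 0, "tz": 0.001, "rx": 0, "ry": 0, "rz": 0}, {"tx": -0.01, "ty": 0, "tz": 0.001, "rx": 0, "ry": 0, "rz": 0}, {"tx": -0.01, "ty": 0, "tz": 0.001, "rx": 0, "ry": 0, "rz": 0}, {"tx": -0.01, "ty": 0, "tz": 0.001, "rx": 0, "ry": 0, "rz": 0}])

```text
time: 15.4
tcp_pos: [0.5799, 0.1707, 0.0304]
orientation: [0.0, -0.064, 0.998, 0.0]
contact_force: [-0.8, 2.8, -2.0]
width: 0.0116
grip_force: 39.5
```

```bash
python3 go.py
```

```text
15.4 [0.5799 0.1707 0.0304] F [-0.8   2.8  -2.03] w 0.01159718138327734 yaw 97.39 j7 1.5584425444845837
```

Request:
step_arm(targets=[{"tx": -0.001, "ty": 0, "tz": 0, "rx": 0, "ry": 0, "rz": 0}, {"tx": -0.002, "ty": 0, "tz": 0, "rx": 0, "ry": 0, "rz": 0}, {"tx": -0.004, "ty": 0, "tz": 0, "rx": 0, "ry": 0, "rz": 0}, {"tx": -0.005, "ty": 0, "tz": 0, "rx": 0, "ry": 0, "rz": 0}, {"tx": -0.006, "ty": 0, "tz": 0, "rx": 0, "ry": 0, "rz": 0}, {"tx": -0.008, "ty": 0, "tz": 0, "rx": 0, "ry": 0, "rz": 0}, {"tx": -0.01, "ty": 0, "tz": 0, "rx": 0, "ry": 0, "rz": 0}, {"tx": -0.01, "ty": 0, "tz": 0, "rx": 0, "ry": 0, "rz": 0}, {"tx": -0.01, "ty": 0, "tz": 0, "rx": 0, "ry": 0, "rz": 0}, {"tx": -0.01, "ty": 0, "tz": 0, "rx": 0, "ry": 0, "rz": 0}])

```text
time: 16.23
tcp_pos: [0.5828, 0.171, 0.0303]
orientation: [0.0, -0.064, 0.998, 0.0]
contact_force: [-1.3, 2.0, -3.2]
width: 0.0114
grip_force: 39.5
```

```bash
python3 go.py
```

```text
16.2333 [0.5828 0.171  0.0303] F [-1.33  2.03 -3.22] w 0.011428351624935402 yaw 97.38 j7 1.5601962074820324
```

Request:
step_arm(targets=[{"tx": -0.001, "ty": 0, "tz": 0, "rx": 0, "ry": 0, "rz": 0}, {"tx": -0.002, "ty": 0, "tz": 0, "rx": 0, "ry": 0, "rz": 0}, {"tx": -0.004, "ty": 0, "tz": 0, "rx": 0, "ry": 0, "rz": 0}, {"tx": -0.005, "ty": 0, "tz": 0, "rx": 0, "ry": 0, "rz": 0}, {"tx": -0.006, "ty": 0, "tz": 0, "rx": 0, "ry": 0, "rz": 0}, {"tx": -0.008, "ty": 0, "tz": 0, "rx": 0, "ry": 0, "rz": 0}, {"tx": -0.01, "ty": 0, "tz": 0, "rx": 0, "ry": 0, "rz": 0}, {"tx": -0.01, "ty": 0, "tz": 0, "rx": 0, "ry": 0, "rz": 0}, {"tx": -0.01, "ty": 0, "tz": 0, "rx": 0, "ry": 0, "rz": 0}, {"tx": -0.01, "ty": 0, "tz": 0, "rx": 0, "ry": 0, "rz": 0}])

```text
time: 17.07
tcp_pos: [0.5858, 0.1715, 0.0303]
orientation: [0.0, -0.064, 0.998, 0.0]
contact_force: [-2.2, 2.6, -2.6]
width: 0.0113
grip_force: 39.5
```

```bash
python3 go.py
```

```text
17.0667 [0.5858 0.1715 0.0303] F [-2.2   2.58 -2.64] w 0.011333013688538356 yaw 97.39 j7 1.5619450017238516
```

Request:
step_arm(targets=[{"tx": -0.001, "ty": 0, "tz": 0, "rx": 0, "ry": 0, "rz": 0}, {"tx": -0.002, "ty": 0, "tz": 0, "rx": 0, "ry": 0, "rz": 0}, {"tx": -0.003, "ty": 0, "tz": 0, "rx": 0, "ry": 0, "rz": 0}, {"tx": -0.004, "ty": 0, "tz": 0, "rx": 0, "ry": 0, "rz": 0}, {"tx": -0.005, "ty": 0, "tz": 0, "rx": 0, "ry": 0, "rz": 0}, {"tx": -0.006, "ty": 0, "tz": 0, "rx": 0, "ry": 0, "rz": 0}, {"tx": -0.007, "ty": 0, "tz": 0, "rx": 0, "ry": 0, "rz": 0}, {"tx": -0.008, "ty": 0, "tz": 0, "rx": 0, "ry": 0, "rz": 0}, {"tx": -0.008, "ty": 0, "tz": 0, "rx": 0, "ry": 0, "rz": 0}, {"tx": -0.008, "ty": 0, "tz": 0, "rx": 0, "ry": 0, "rz": 0}])

```text
time: 17.9
tcp_pos: [0.5863, 0.1715, 0.0301]
orientation: [-0.002, -0.064, 0.998, -0.0]
contact_force: [-12.5, 0.9, 6.1]
width: 0.011
grip_force: 40.8
```

```bash
python3 go.py
```

```text
17.9 [0.5863 0.1715 0.0301] F [-12.48   0.87   6.13] w 0.011038912220341927 yaw 97.39 j7 1.5632924924951417
```

End block found: it stopped 0.5 mm into the 2.4 mm step, at 12 N. I'll relax the push and settle it down and to the edge.

Request:
step_arm(targets=[{"tx": 0.001, "ty": 0, "tz": 0, "rx": 0, "ry": 0, "rz": 0}, {"tx": 0.002, "ty": 0, "tz": 0, "rx": 0, "ry": 0, "rz": 0}, {"tx": 0.003, "ty": 0.001, "tz": 0, "rx": 0, "ry": 0, "rz": 0}, {"tx": 0.004, "ty": 0.002, "tz": 0, "rx": 0, "ry": 0, "rz": 0}, {"tx": 0.004, "ty": 0.003, "tz": 0.001, "rx": 0, "ry": 0, "rz": 0}, {"tx": 0.004, "ty": 0.003, "tz": 0.001, "rx": 0, "ry": 0, "rz": 0}, {"tx": 0.004, "ty": 0.003, "tz": 0.002, "rx": 0, "ry": 0, "rz": 0}, {"tx": 0.004, "ty": 0.003, "tz": 0.002, "rx": 0, "ry": 0, "rz": 0}, {"tx": 0.004, "ty": 0.003, "tz": 0.002, "rx": 0, "ry": 0, "rz": 0}, {"tx": 0.004, "ty": 0.003, "tz": 0.002, "rx": 0, "ry": 0, "rz": 0}])

```text
time: 18.73
tcp_pos: [0.5862, 0.1719, 0.0297]
orientation: [-0.001, -0.064, 0.998, -0.0]
contact_force: [-6.4, -0.3, 2.4]
width: 0.0117
grip_force: 40.2
```

```bash
python3 go.py
```

```text
18.7333 [0.5862 0.1719 0.0297] F [-6.44 -0.31  2.41] w 0.011727847420166313 yaw 97.36 j7 1.5613873589345955
```

Request:
step_arm(targets=[{"tx": 0, "ty": 0, "tz": 0, "rx": 0, "ry": 0, "rz": 0}, {"tx": 0, "ty": 0, "tz": 0, "rx": 0, "ry": 0, "rz": 0}, {"tx": 0, "ty": 0, "tz": 0, "rx": 0, "ry": 0, "rz": 0}, {"tx": 0, "ty": 0, "tz": 0, "rx": 0, "ry": 0, "rz": 0}, {"tx": 0, "ty": 0, "tz": 0, "rx": 0, "ry": 0, "rz": 0}, {"tx": 0, "ty": 0, "tz": 0, "rx": 0, "ry": 0, "rz": 0}, {"tx": 0, "ty": 0, "tz": 0, "rx": 0, "ry": 0, "rz": 0}, {"tx": 0, "ty": 0, "tz": 0, "rx": 0, "ry": 0, "rz": 0}, {"tx": 0, "ty": 0, "tz": 0, "rx": 0, "ry": 0, "rz": 0}, {"tx": 0, "ty": 0, "tz": 0, "rx": 0, "ry": 0, "rz": 0}], hand=0.4)

```text
time: 19.57
tcp_pos: [0.5868, 0.1725, 0.0297]
orientation: [0.0, -0.064, 0.998, 0.0]
contact_force: [0.8, -0.2, 0.8]
width: 0.0515
grip_force: 0.0
```

Request:
step_arm(targets=[{"tx": 0, "ty": 0, "tz": -0.02, "rx": 0, "ry": 0, "rz": 0}, {"tx": 0, "ty": 0, "tz": -0.05, "rx": 0, "ry": 0, "rz": 0}, {"tx": 0, "ty": 0, "tz": -0.1, "rx": 0, "ry": 0, "rz": 0}, {"tx": 0, "ty": 0, "tz": -0.15, "rx": 0, "ry": 0, "rz": 0}, {"tx": 0, "ty": 0, "tz": -0.21, "rx": 0, "ry": 0, "rz": 0}, {"tx": 0, "ty": 0, "tz": -0.27, "rx": 0, "ry": 0, "rz": 0}, {"tx": 0, "ty": 0, "tz": -0.3, "rx": 0, "ry": 0, "rz": 0}, {"tx": 0, "ty": 0, "tz": -0.3, "rx": 0, "ry": 0, "rz": 0}, {"tx": 0, "ty": 0, "tz": -0.3, "rx": 0, "ry": 0, "rz": 0}, {"tx": 0, "ty": 0, "tz": -0.3, "rx": 0, "ry": 0, "rz": 0}])

```text
time: 20.4
tcp_pos: [0.5862, 0.1724, 0.1188]
orientation: [-0.001, -0.064, 0.998, -0.0]
contact_force: [-0.4, 0.4, 0.3]
width: 0.0512
grip_force: 0.0
```

```bash
python3 go.py; python3 - <<'E'
from h import *
from cell import get_image
s=get_image("side")
a=np.radians(7.4);X=np.array([np.cos(a),np.sin(a),0]);Y=np.array([-np.sin(a),np.cos(a),0])
c=np.array([.5832,.1719,.008])+.003*X
for n,(x,y,z) in dict(bl=(-.045,-.025,0),br=(.045,-.025,0),tl=(-.045,-.025,.016),tr=(.045,-.025,.016)).items():print(n,((proj(s,c+x*X+y*Y+[0,0,z])-[290,150]+.5)*[10,8]).round())
b=s["image"][150:220,290:370];cv2.imwrite("pics/fin.png",cv2.resize(b,None,fx=10,fy=8,interpolation=cv2.INTER_CUBIC)[:,:,::-1])
E
```

```text
20.4 [0.5862 0.1724 0.1188] F [-0.43  0.38  0.35] w 0.05124005757178968 yaw 97.39 j7 1.5174471241106868
bl [249. 367.]
br [504. 307.]
tl [249. 337.]
tr [506. 276.]
```

View pics/fin.png

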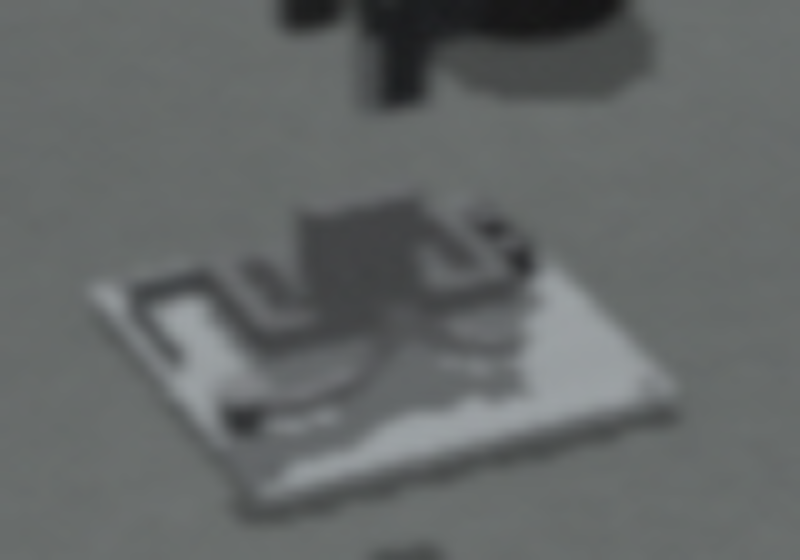

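The picture shows the caddy flat, its long side along the edge bar (slab front corner (265,355)). Its end meets the black block at (515,250), the pin is hidden, and the nose bears on it at (400,315). Handing in.

```bash
python3 -c "
from cell import robot
print(robot.job_done())"
```

```text
the job is handed in; nothing more can be done
None
```

The grey caddy is docked in the left-hand dock, released and handed in after about 20 s; the last picture shows it flat along the fixed edge, against the end block, with the sprung arm on it. No verdict was returned, and the final pin travel and clip force were not measured.

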